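# Clear the light box and present the labelled calibration slide

### The arm

A 6-joint arm with a two-finger parallel gripper is mounted at the origin on the work surface. World frame = base frame: x ahead of the robot, y to its left, z up, the work surface at z = 0. Lengths are in m, angles in rad, forces in N, time in s.
With the tool pointing down it reaches from about 0.35 to 0.775 m from the base axis. Payload 5.5 kg.
Tool frame: the origin (TCP) lies between the finger pads; the fingertips stand r.tip_reach ahead of it and the grasp point (between the pads) lies 5 mm behind it (r.tip_reach is the distance from the TCP to the fingertips, in m); z points along the fingers, y is the line along which they close (so a half turn about z gives the same grasp; the last joint's range is limited). The gripper opens to 85 mm and grips with 20 to 120 N. Pads are 22 mm wide; open, the fingers measure 114 mm over their backs; the gripper's body (76 mm by 85 mm) begins 54 mm behind the grasp point. The pads swing forward as they close: fully open they stand 13 mm farther back than shut.
Start: joints at [1.177, 0.313, 0.046, 1.304, 0, 1.431], TCP at [0.144, 0.557, 0.245] pointing down, gripper open.
Joint ranges: [-2.76, 2.76], [-0.86, 1.69], [-1.03, 1.26], [-2.2, 2.34], [-1.47, 1.5], [-3.14, 3.14]. Speed limits (rad/s): [2.57, 2.57, 3.14, 3.14, 3.14, 3.14].

### API

Orientations are given as [roll, pitch, yaw] about the fixed x, y, z axes, in that order (R = Rz(yaw) Ry(pitch) Rx(roll)).
In Python, from cell import r gives the robot as it stands.
- The arm moves only by the shell command python3 -m handwheel 'ROWS' [FORCE]. ROWS is JSON, a list of rows, each a list of 7 numbers: the gripper's target within -1 to 1 (fully open at 1, half-way at 0, shut at -1), then the shift along the tool's x, y, z scaled (see below), then the turn, a rotation vector about the tool's x, y, z scaled (see below). In form: [[hand, x, y, z, wx, wy, wz], ...]. A call has 1 to 20 rows; each row is the pose to reach, as a shift and turn from the pose commanded when the call began, along the tool's axes at that moment, turning the shorter way round; what a row does not reach only later rows make up. The controller multiplies each number of a shift by 0.6 m and each number of a turn by 180 degrees. A row lasts 1/10 s, in which the tool goes at most 50 mm and 8.59 degrees, less where a joint would pass 70% of its speed; a pose out of reach is approached as far as the arm can. A call with a number of a shift or a turn outside -1 to 1 is refused whole. A call with a gripper value outside its range is refused whole. The fingers move at their own pace and stop on an object; FORCE is the grip in N (left out, the last holds). Time passes only in rows, so rows that repeat a pose let the fingers close. It gives the time, the measured TCP pose, the force, the opening and the grip force at its end, in the units of the state.
- r.read_state(): the state, without advancing time (a new reading comes with each control period).
- r.get_image(name): name is "scene" or "side" or "wrist"; returns a dict with "pixels" (400x640x3 uint8, red, green, blue), "vfov" (degrees; the focal length in pixels is half the picture's height over the tangent of half this angle, whatever the lens; pixels are square), "cx", "cy" (the principal point, pixels), "camera_from_world" (4x4, takes a point from world to camera coordinates); the wrist camera has in their place "mount" (4x4, takes a point from camera to tool coordinates, whose origin is the TCP and whose axes are the flange's). Camera axes: x right, y down, z forward; pixel columns grow to the right and rows downward; lengths in m; the calibration is good to about 2 mm. A picture is of the moment at which its call begins: read the wrist's pose just before it. There is no depth.
- r.hand_in(): hands the job in; it is judged then, once.
The state is a dict: "t": time; "joint_pos": joint angles; "qvel": joint speeds; "joint_torque": joint torques, N m; "tool_pos": TCP position; "orientation": TCP orientation; "wrist_force": force on the tool from outside, world axes, zero at the start; "ft_torque": the same for the moment, N m; "gripper_width": finger opening in m; "gripper_force": force on a finger pad.
Only numpy, scipy, OpenCV 4.12 (cv2) and the standard library are available. Lean on these libraries where they do the work, as an engineer would, in place of code of your own. Each camera call takes 0.05 s, during which the arm holds its last target. There are 200 camera calls.

### The job

The lens-cleaner bottle has been left on the light box: stand it gently upright on the steel tray and let go of it. Then draw out of the black rack the one glass slide that has a frosted label end, marked by a small notch in its top corner, and show its label to the camera on the post behind the light box: hold it by the clear glass, label uncovered, still in the air over the middle of the light box and one to two hand's breadths above it, label face up and sloped half-way towards the camera, notch at upper left as the camera sees it. The program finishes while the robot is still holding the slide there; leave the two plain slides and the two white pucks where they are.

Things in the scene. Friction and masses are not known exactly. Their poses are not given: they have to be found in the camera images.
- slide_mid (a point): Centre of the labelled glass slide, loose, 0.11 to 0.18 kg, 100 mm long, 70 high, 8 thick, standing on a long edge in one slot of the rack, its centre 43 mm above the table, top edge at 78 mm. x axis: out of the label face; y: along its length, the frosted end is the last 28 mm at -y, the rest is clear glass with dark dots; z: towards its top edge. Grip it across the 8 mm, in the upper half.
- label (a point): Centre of the label (pale, with dark bars), on the label face of the frosted end: 36 mm from the slide's centre towards -y and 3 mm below it. The label is on that face only. The clear glass begins 22 mm from the slide's centre on that side; grip only clear glass.
- plain_a_mid (a point): Centre of a plain glass slide, same size and same stand, with dots but no frosted end, label or notch; stays in the rack. Axes as for the labelled slide.
- plain_b_mid (a point): Centre of the other plain glass slide, as above; stays in the rack.
- rack: Black slotted rack, fixed, 156 (x) x 112 (y) x 20 mm high, may be turned any way round. Origin: centre of its underside. Three open-topped slots run along its y, at x = -50, 0 and +50 mm, each 10 mm wide and 12 mm deep (floor 8 mm above the table); the slides stand 58 mm out of it, with 42 mm of free air between neighbours.
- light_box_top (a point): Centre of the top of the light box, an aluminium-framed white panel lying on the table, fixed, 180 x 180 x 25 mm; this point is 25 mm above the table; x axis: level, towards the camera post (away from the robot); y along its side, z up.
- bottle_mid (a point): Centre of the white plastic bottle with a black cap, loose, 0.08 to 0.17 kg: 44 mm diameter, 90 mm tall; this point is on its axis, 45 mm above its foot; the straight wall goes up to 56 mm above the foot, the cap is about 22 mm wide; z along its axis, up. It starts upright on the light box.
- tray_in (a point): Centre of the inner floor of the steel tray, fixed, 140 x 140 mm outside, 12 mm high, walls 4 mm thick; the inner floor is 132 x 132 mm, 4 mm above the table; axes along its sides, z up.
- puck_a_center (a point): Centre of a white plastic puck, 38 mm diameter, 35 mm high, standing on the table beyond the light box; leave alone.
- puck_b_center (a point): Centre of the other white puck, the same; leave alone.
- camera_eye (a point): Front of the lens of the label camera, on a post fixed to the light box on its far side from the robot: 165 mm along the light box's x from its middle and 285 mm above its top, looking back and down at 45 degrees over the middle. Its post (20 mm square, 348 mm tall, with a cross-bar to the camera) is 222 mm along x and 120 mm along y from the middle.
- slide: The same slide, origin at the middle of its lower long edge, same axes. A square notch, 12 x 12 mm, is cut from the top corner of the frosted end (-y, +z): whoever looks at the label face with the notch at the top has it at the left. So, seen from above as it stands, the label looks to the side from which the notch is at the left hand.
- bottle: The same bottle, with its origin at the centre of its foot.
- light_box: The same light box, origin at the centre of its underside.
- tray: The same tray, origin at the centre of its underside.

How it is judged:
By the outcome, as a careful person would: the job done as asked, in the order asked, and still so for the second after the job is handed in, while the arm keeps its last pose, push and grip.
It also fails if it takes over 51 s, if anything falls off the work surface, if the arm or the gripper's body presses on something with over 40 N, if the wrist force passes 120 N, or if a joint passes its speed limit or range.

## Working session

There is one attempt and no reset: what is moved stays moved. The work goes in short steps, Python scripts to look and compute and a shell command to move; the robot and the scene stay as the last step left them, time stands still between calls to the robot, and variables do not carry over. Pictures are saved under pics/ and viewed, at most 10 in all, crops included, and the job is handed in when it is done.

```bash
ls; mkdir -p pics
python3 - <<'E'
from cell import r
import cv2,numpy as np
s=r.read_state();print(s, r.tip_reach)
for n in ("scene","side","wrist"):
    d=r.get_image(n);cv2.imwrite(f"pics/{n}0.png",d["pixels"][...,::-1])
    print(n,{k:(np.round(v,4).tolist() if k!="pixels" else 0) for k,v in d.items()})
a=cv2.imread("pics/scene0.png");b=cv2.imread("pics/side0.png")
E
```

```text
pics
{'t': 0.0, 'joint_pos': array([ 1.17741259e+00,  3.13996133e-01,  4.49939283e-02,  1.30361341e+00,
       -9.32642846e-06,  1.43120832e+00]), 'qvel': array([ 0.00091541,  0.00138286,  0.00021482,  0.00016136, -0.00181812,
        0.00072122]), 'joint_torque': array([ 1.71646725e-04, -4.80631149e+01,  2.98528790e+01,  1.95566023e-02,
       -4.48624280e-05, -7.96286599e-06]), 'tool_pos': array([0.14418858, 0.55612724, 0.2444174 ]), 'orientation': array([-3.13978976e+00, -2.43890866e-04,  2.88779671e+00]), 'wrist_force': array([-0.52459946,  0.00271147, -0.48184432]), 'ft_torque': array([-0.01824273,  0.00258851,  0.06935075]), 'gripper_force': 0.0, 'gripper_width': 0.08559756785881134} 0.014
scene {'pixels': 0, 'vfov': 52.5245, 'cx': 317.7225, 'cy': 196.2216, 'camera_from_world': [[0.5278, 0.8491, 0.0221, -0.379], [0.4663, -0.2679, -0.8431, -0.0982], [-0.7099, 0.4552, -0.5374, 1.4306], [0.0, 0.0, 0.0, 1.0]]}
side {'pixels': 0, 'vfov': 49.5977, 'cx': 318.6247, 'cy': 202.4769, 'camera_from_world': [[-0.9745, -0.2238, -0.0143, 0.6103], [-0.163, 0.7507, -0.6402, 0.2079], [0.154, -0.6215, -0.7681, 1.0494], [0.0, 0.0, 0.0, 1.0]]}
wrist {'pixels': 0, 'vfov': 63.3506, 'cx': 318.6786, 'cy': 201.4545, 'mount': [[-0.0007, -0.9493, -0.3144, 0.0806], [1.0, -0.0005, -0.0006, 0.0008], [0.0004, -0.3144, 0.9493, -0.1281], [0.0, 0.0, 0.0, 1.0]]}
```

View pics/scene0.png

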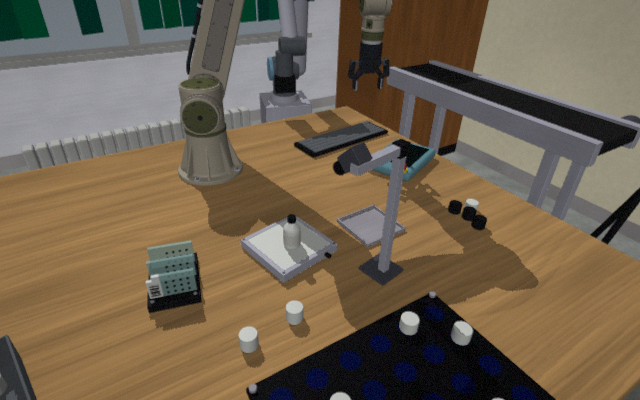

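View pics/side0.png

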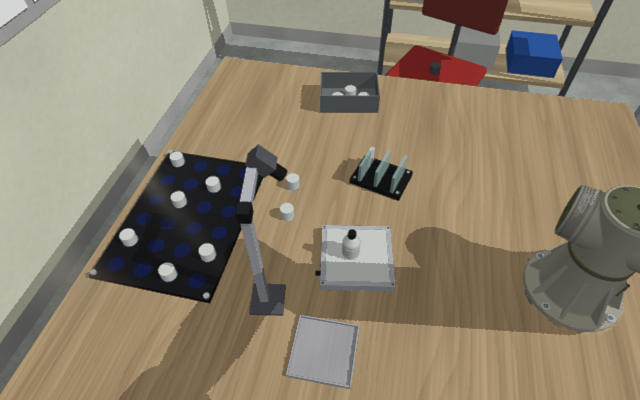

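The scene view shows the rack at about (175,275), with the label visible on the nearest slide at (154,285). The light box is at (290,248), with the bottle on it at (292,232), and the tray is at (370,225). In the side view the rack is at (380,175), the box at (357,257) and the tray at (322,351). I'll enlarge both.

```bash
cat > h.py <<'E'
import numpy as np,cv2
from cell import r
from scipy.spatial.transform import Rotation as Ro
def cam(n):
    s=r.read_state(); d=r.get_image(n); h=d["pixels"].shape[0]
    f=h/2/np.tan(np.radians(d["vfov"])/2)
    K=np.array([[f,0,d["cx"]],[0,f,d["cy"]],[0,0,1]])
    if n=="wrist":
        T=np.eye(4);T[:3,:3]=Ro.from_euler("xyz",s["orientation"]).as_matrix();T[:3,3]=s["tool_pos"]
        W=T@d["mount"]
    else: W=np.linalg.inv(d["camera_from_world"])
    return d["pixels"][...,::-1].copy(),K,W
def ray(c,p):
    return c[2][:3,3],c[2][:3,:3]@np.linalg.inv(c[1])@np.array([p[0],p[1],1.])
def plane(c,p,z):
    o,v=ray(c,p);return o+v*(z-o[2])/v[2]
def tri(cps):
    A=np.zeros((3,3));b=np.zeros(3)
    for c,p in cps:
        o,v=ray(c,p);v=v/np.linalg.norm(v);P=np.eye(3)-np.outer(v,v);A+=P;b+=P@o
    return np.linalg.solve(A,b)
def proj(c,X):
    q=np.linalg.inv(c[2])@np.append(X,1);q=c[1]@q[:3];return q[:2]/q[2]
E
python3 - <<'E'
import cv2,numpy as np
a=cv2.imread("pics/scene0.png");b=cv2.imread("pics/side0.png")
A=cv2.resize(a[195:320,130:410],None,fx=2.8,fy=2.8,interpolation=3)
B1=cv2.resize(b[140:205,340:420],None,fx=3.5,fy=3.5,interpolation=3)
B2=cv2.resize(b[220:390,270:400],None,fx=1.45,fy=1.45,interpolation=3)
o=np.zeros((600,800,3),np.uint8);o[:A.shape[0],:A.shape[1]]=A
o[352:352+B1.shape[0],:B1.shape[1]]=B1;o[352:352+B2.shape[0],300:300+B2.shape[1]]=B2
cv2.imwrite("pics/m1.png",o)
E
```

```text
(no output)
```

View pics/m1.png

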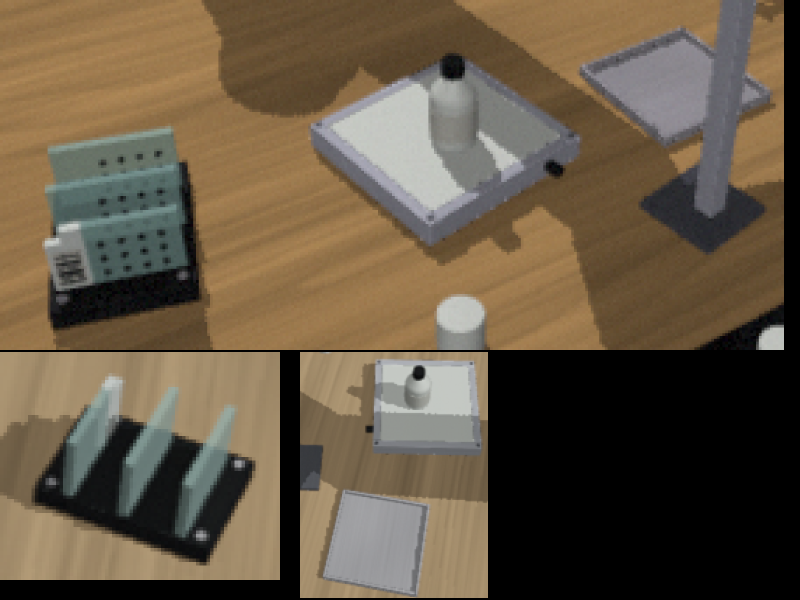

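The label slide is the rack's outermost one. Its label faces the scene camera and the notch is at upper left. Now to get positions.

Run:
```python
from h import *
S=cam("scene");D=cam("side")
sp=lambda x,y:(130+(x+.5)/2.8-.5,195+(y+.5)/2.8-.5)
d1=lambda x,y:(340+(x+.5)/3.5-.5,140+(y-351.5)/3.5-.5)
d2=lambda x,y:(270+(x-299.5)/1.45-.5,220+(y-351.5)/1.45-.5)
P=lambda n,v:print(n,np.round(v,4).tolist())
for p in [(312,125),(432,225),(580,138)]:P("box S",plane(S,sp(*p),.025))
for p in [(375,360),(473,361),(481,446),(374,443)]:P("box D",plane(D,d2(*p),.025))
for p in [(581,70),(684,30),(770,92),(668,135)]:P("tray S",plane(S,sp(*p),.012))
for p in [(341,490),(428,504),(417,594),(324,578)]:P("tray D",plane(D,d2(*p),.012))
for p in [(51,482),(201,536),(239,464)]:P("screw D",plane(D,d1(*p),.02))
for p in [(62,300),(184,275)]:P("screw S",plane(S,sp(*p),.02))
for p in [(45,242),(80,222),(184,207),(46,187),(180,165),(49,149),(174,130)]:P("slidetop S",plane(S,sp(*p),.078))
for p in [(65,444),(108,383),(122,458),(176,390),(180,480),(232,408)]:P("slidetop D",plane(D,d1(*p),.078))
P("bottle cap top",tri([(S,sp(453,60)),(D,d2(418.5,370))]))
P("cap z.115 S",plane(S,sp(453,60),.115));P("D",plane(D,d2(418.5,370),.115))
P("foot S",plane(S,sp(455,146),.025))
for p in [(249,333),(295,305)]:P("puck S",plane(S,p,.035))
for p in [(293,176),(288,207)]:P("puck D",plane(D,p,.035))
P("camS",S[2][:3,3]);P("camD",D[2][:3,3])
```

```text
box S [0.4553, -0.0734, 0.025]
box S [0.63, -0.0393, 0.025]
box S [0.5978, 0.1326, 0.025]
box D [0.6267, -0.0385, 0.025]
box D [0.4514, -0.0745, 0.025]
box D [0.4173, 0.0966, 0.025]
box D [0.5907, 0.1293, 0.025]
tray S [0.4945, 0.2046, 0.012]
tray S [0.4893, 0.3434, 0.012]
tray S [0.6214, 0.3482, 0.012]
tray S [0.6236, 0.217, 0.012]
tray D [0.6252, 0.2161, 0.012]
tray D [0.4859, 0.2092, 0.012]
tray D [0.4786, 0.3466, 0.012]
tray D [0.6146, 0.3543, 0.012]
screw D [0.5731, -0.2358, 0.02]
screw D [0.444, -0.2022, 0.02]
screw D [0.4217, -0.2897, 0.02]
screw S [0.5532, -0.3224, 0.02]
screw S [0.5754, -0.2335, 0.02]
slidetop S [0.5488, -0.3226, 0.078]
slidetop S [0.5402, -0.295, 0.078]
slidetop S [0.564, -0.2216, 0.078]
slidetop S [0.4862, -0.3082, 0.078]
slidetop S [0.5135, -0.2089, 0.078]
slidetop S [0.4392, -0.2956, 0.078]
slidetop S [0.4666, -0.1993, 0.078]
slidetop D [0.5627, -0.225, 0.078]
slidetop D [0.5396, -0.3027, 0.078]
slidetop D [0.5158, -0.2191, 0.078]
slidetop D [0.4834, -0.306, 0.078]
slidetop D [0.468, -0.2049, 0.078]
slidetop D [0.4362, -0.2944, 0.078]
bottle cap top [0.5381, 0.0315, 0.1135]
cap z.115 S [0.5412, 0.0308, 0.115]
D [0.5373, 0.0317, 0.115]
foot S [0.5495, 0.027, 0.025]
puck S [0.7486, -0.1793, 0.035]
puck S [0.7318, -0.0663, 0.035]
puck D [0.745, -0.1875, 0.035]
puck D [0.7281, -0.0726, 0.035]
camS [1.2614, -0.3557, 0.6944]
camD [0.4671, 0.6327, 0.9478]
```

```bash
cat >> h.py <<'E'
def go(pos,R=None):
    s=r.read_state();C=Ro.from_euler("xyz",s["orientation"])
    sh=C.inv().apply(np.array(pos)-s["tool_pos"])/.6
    w=np.zeros(3) if R is None else (C.inv()*R).as_rotvec()/np.pi
    print("move",np.round(sh,4),np.round(w,4),"t",round(s["t"],2),"tcp",s["tool_pos"].round(4),s["orientation"].round(4))
    return s
down=lambda yaw:Ro.from_euler("xyz",[np.pi,0,yaw])
E
python3 -c "
from h import *
go([.539,.031,.19],down(2.888))"
```

```text
move [-0.8566 -0.6823  0.0919] [-0.0003 -0.     -0.0001] t 0.25 tcp [0.1443 0.5564 0.2449] [-3.1408e+00 -1.0000e-04  2.8878e+00]
```

```bash
python3 -m handwheel '[[1,-0.856,-0.682,0.09,0,0,0],[1,-0.856,-0.682,0.09,0,0,0],[1,-0.856,-0.682,0.09,0,0,0],[1,-0.856,-0.682,0.09,0,0,0],[1,-0.856,-0.682,0.09,0,0,0],[1,-0.856,-0.682,0.09,0,0,0],[1,-0.856,-0.682,0.09,0,0,0],[1,-0.856,-0.682,0.09,0,0,0],[1,-0.856,-0.682,0.09,0,0,0],[1,-0.856,-0.682,0.09,0,0,0],[1,-0.856,-0.682,0.09,0,0,0],[1,-0.856,-0.682,0.09,0,0,0],[1,-0.856,-0.682,0.09,0,0,0],[1,-0.856,-0.682,0.09,0,0,0],[1,-0.856,-0.682,0.09,0,0,0],[1,-0.856,-0.682,0.09,0,0,0],[1,-0.856,-0.682,0.09,0,0,0],[1,-0.856,-0.682,0.09,0,0,0]]' 30
python3 - <<'E'
from h import *
c=cam("wrist");cv2.imwrite("pics/w1.png",c[0])
print(proj(c,[.539,.031,.115]),proj(c,[.539,.031,.025]),proj(c,[.523,.029,.025]));go([.539,.031,.063],down(2.888))
E
```

```text
t: 2.05
tool_pos: [0.5381, 0.0329, 0.1917]
orientation: [3.141, 0.0, 2.89]
wrist_force: [0.1, -0.3, 0.1]
gripper_width: 0.0853
gripper_force: 0.0
[315.21535754 221.2041228 ] [316.20429261 185.65364876] [309.77440986 170.07019051]
move [-0.002  -0.0027  0.2145] [0.0001 0.0001 0.0006] t 2.1 tcp [0.5382 0.0328 0.1917] [3.1414e+00 3.0000e-04 2.8898e+00]
```

View pics/w1.png

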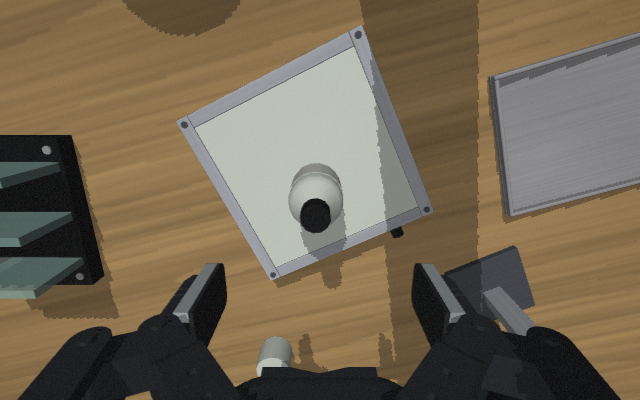

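The cap top is at (315,216), so the bottle is about 3 mm nearer the robot than I estimated. The box corners are at (183,124), (357,34), (428,211) and (274,275). Next I descend and grip.

```bash
python3 -m handwheel '[[1,0.002,-0.003,0.06,0,0,0],[1,0.002,-0.003,0.11,0,0,0],[1,0.002,-0.003,0.15,0,0,0],[1,0.002,-0.003,0.18,0,0,0],[1,0.002,-0.003,0.2,0,0,0],[1,0.002,-0.003,0.214,0,0,0],[1,0.002,-0.003,0.214,0,0,0],[-0.2,0.002,-0.003,0.214,0,0,0],[-0.4,0.002,-0.003,0.214,0,0,0],[-0.6,0.002,-0.003,0.214,0,0,0],[-0.6,0.002,-0.003,0.214,0,0,0],[-0.6,0.002,-0.003,0.214,0,0,0],[-0.6,0.002,-0.003,0.214,0,0,0],[-0.6,0.002,-0.003,0.214,0,0,0]]' 30
python3 - <<'E'
from h import *
import sys
c=[None]*3
s=r.read_state()
# box corners from w1 picture (pose then)
T=np.eye(4);T[:3,:3]=Ro.from_euler("xyz",[3.1414,.0003,2.8898]).as_matrix();T[:3,3]=[.5382,.0328,.1917]
d=r.get_image("wrist");f=200/np.tan(np.radians(d["vfov"])/2)
c=(0,np.array([[f,0,d["cx"]],[0,f,d["cy"]],[0,0,1]]),T@d["mount"])
q=np.array([plane(c,p,.025) for p in [(178,122),(362,27),(433,212),(274,280)]]);print(q.round(4),q.mean(0),np.linalg.norm(q-np.roll(q,1,0),axis=1))
for a,b in((0,3),(1,2)):v=q[b]-q[a];print(np.degrees(np.arctan2(v[1],v[0])))
cv2.imwrite("pics/w2.png",d["pixels"][...,::-1]);go([.5365,.031,.16])
E
```

```text
t: 3.5
tool_pos: [0.538, 0.0301, 0.0639]
orientation: [3.141, 0.002, 2.888]
wrist_force: [-0.7, 0.7, 6.3]
gripper_width: 0.0427
gripper_force: 31.1
[[ 0.452  -0.073   0.025 ]
 [ 0.4191  0.1006  0.025 ]
 [ 0.593   0.1337  0.025 ]
 [ 0.6268 -0.0374  0.025 ]] [0.52270285 0.03096998 0.025     ] [0.17837728 0.17669626 0.17705754 0.17441146]
11.504487825922386
10.769224828618052
move [ 0.0025  0.0009 -0.1601] [0. 0. 0.] t 3.55 tcp [0.538  0.0301 0.064 ] [3.1410e+00 2.0000e-03 2.8878e+00]
```

```bash
python3 -m handwheel '[[-0.6,0,0,-0.02,0,0,0],[-0.6,0,0,-0.05,0,0,0],[-0.6,0,0,-0.09,0,0,0],[-0.6,0,0,-0.13,0,0,0],[-0.6,0.002,0.01,-0.143,0,0,0],[-0.6,0.01,0.05,-0.143,0,0,0],[-0.6,0.02,0.1,-0.143,0,0,0],[-0.6,0.033,0.17,-0.143,0,0,0],[-0.6,0.047,0.24,-0.143,0,0,0],[-0.6,0.06,0.31,-0.143,0,0,0],[-0.6,0.07,0.36,-0.143,0,0,0],[-0.6,0.077,0.395,-0.143,0,0,0],[-0.6,0.08,0.41,-0.143,0,0,0],[-0.6,0.08,0.41,-0.143,0,0,0]]'
python3 - <<'E'
from h import *
c=cam("wrist");D=cam("side")
s=go([.553,.28,.043],down(2.888))
cv2.imwrite("pics/m3.png",np.hstack([c[0],D[0][150:400,200:480].copy().repeat(1,0)]) if 0 else cv2.resize(np.vstack([c[0],D[0]]),(480,600)))
print(s["wrist_force"],s["gripper_width"])
E
```

```text
t: 4.95
tool_pos: [0.5519, 0.2813, 0.1479]
orientation: [-3.141, -0.001, 2.89]
wrist_force: [-1.0, -0.8, -0.4]
gripper_width: 0.0431
gripper_force: 31.0
move [-0.0014  0.0012  0.1754] [-0.0003 -0.0002 -0.0002] t 5.05 tcp [0.5521 0.2796 0.1482] [-3.1406e+00 -8.0000e-04  2.8874e+00]
[-1.10049232  0.91097339 -1.1961583 ] 0.042880064768567996
```

View pics/m3.png

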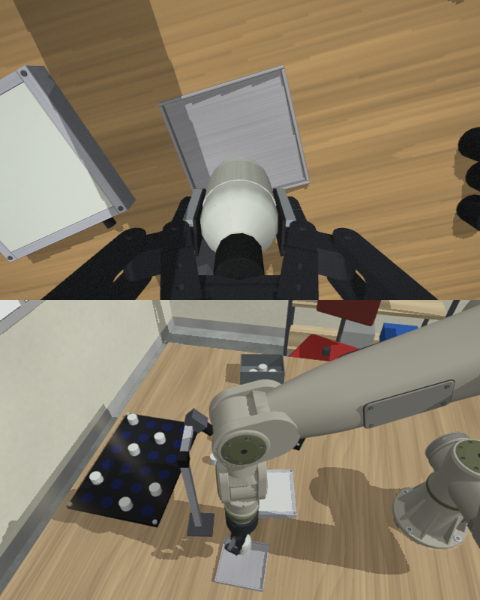

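The bottle is held upright over the tray. In the wrist view the tray's corners are at roughly (162,102), (285,67) and (308,183). Next I lower it gently.

```bash
python3 -m handwheel '[[-0.6,0,0,0.03,0,0,0],[-0.6,0,0,0.07,0,0,0],[-0.6,0,0,0.11,0,0,0],[-0.6,0,0,0.14,0,0,0],[-0.6,0,0,0.155,0,0,0],[-0.6,0,0,0.163,0,0,0],[-0.6,0,0,0.167,0,0,0],[-0.6,0,0,0.17,0,0,0],[-0.6,0,0,0.172,0,0,0],[-0.6,0,0,0.172,0,0,0]]'
```

```text
t: 6.05
tool_pos: [0.5528, 0.2805, 0.046]
orientation: [3.141, 0.001, 2.888]
wrist_force: [-0.4, 0.6, -0.4]
gripper_width: 0.0429
gripper_force: 31.0
```

```bash
python3 -m handwheel '[[-0.6,0,0,0.001,0,0,0],[-0.6,0,0,0.002,0,0,0],[-0.6,0,0,0.003,0,0,0],[-0.6,0,0,0.004,0,0,0],[-0.6,0,0,0.004,0,0,0]]'
```

```text
t: 6.55
tool_pos: [0.5525, 0.2803, 0.0431]
orientation: [3.142, -0.0, 2.888]
wrist_force: [-0.0, -0.0, -1.6]
gripper_width: 0.043
gripper_force: 31.0
```

```bash
python3 -m handwheel '[[-0.6,0,0,0.001,0,0,0],[-0.6,0,0,0.002,0,0,0],[-0.6,0,0,0.002,0,0,0]]'; python3 -c "
from h import *
print(r.read_state()['wrist_force'])"
```

```text
t: 6.85
tool_pos: [0.5525, 0.2803, 0.043]
orientation: [3.141, 0.001, 2.888]
wrist_force: [-2.1, -0.2, 6.2]
gripper_width: 0.0432
gripper_force: 31.7
[-2.06826798 -0.19169161  6.19949521]
```

```bash
python3 -m handwheel '[[0.1,0,0,0.001,0,0,0],[0.2,0,0,0.001,0,0,0],[0.4,0,0,0.001,0,0,0],[0.7,0,0,0.001,0,0,0],[1,0,0,0.001,0,0,0],[1,0,0,0.001,0,0,0],[1,0,0,-0.02,0,0,0],[1,0,0,-0.07,0,0,0],[1,0,0,-0.14,0,0,0],[1,0,0,-0.2,0,0,0],[1,0,0,-0.24,0,0,0],[1,0,0,-0.25,0,0,0]]'
python3 - <<'E'
from h import *
c=cam("wrist");cv2.imwrite("pics/w4.png",c[0])
y=np.arctan2(.9689,.2474)
g=[.547+.008*.247,-.2743+.008*.969,.20]
go(g,down(y))
E
```

```text
t: 8.05
tool_pos: [0.5543, 0.281, 0.1968]
orientation: [3.137, 0.006, 2.888]
wrist_force: [0.9, 0.4, -0.6]
gripper_width: 0.0857
gripper_force: 0.0
move [-0.2211 -0.8851 -0.0091] [2.000e-03 4.000e-04 4.988e-01] t 8.1 tcp [0.5539 0.2808 0.1956] [3.1383 0.0048 2.8878]
```

View pics/w4.png

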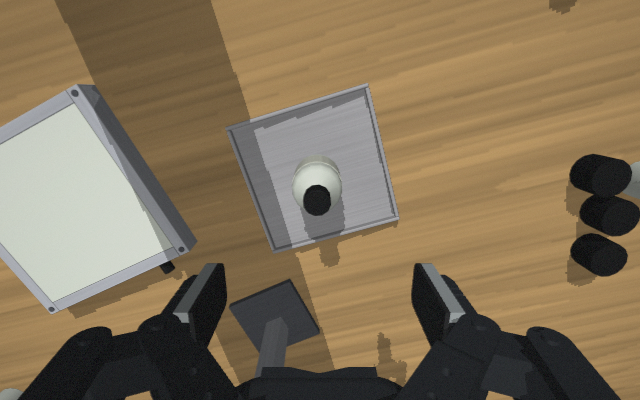

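The bottle stands upright in the tray, with its cap at (317,200). Now to the rack.

```bash
python3 -m handwheel '[[1,-0.221,-0.885,-0.009,0,0,0.499],[1,-0.221,-0.885,-0.009,0,0,0.499],[0.5,-0.221,-0.885,-0.009,0,0,0.499],[0,-0.221,-0.885,-0.009,0,0,0.499],[-0.3,-0.221,-0.885,-0.009,0,0,0.499],[-0.3,-0.221,-0.885,-0.009,0,0,0.499],[-0.3,-0.221,-0.885,-0.009,0,0,0.499],[-0.3,-0.221,-0.885,-0.009,0,0,0.499],[-0.3,-0.221,-0.885,-0.009,0,0,0.499],[-0.3,-0.221,-0.885,-0.009,0,0,0.499],[-0.3,-0.221,-0.885,-0.009,0,0,0.499],[-0.3,-0.221,-0.885,-0.009,0,0,0.499],[-0.3,-0.221,-0.885,-0.009,0,0,0.499],[-0.3,-0.221,-0.885,-0.009,0,0,0.499],[-0.3,-0.221,-0.885,-0.009,0,0,0.499],[-0.3,-0.221,-0.885,-0.009,0,0,0.499]]' 60
python3 - <<'E'
from h import *
c=cam("wrist");cv2.imwrite("pics/w5.png",c[0])
u=np.array([.9689,-.2474,0]);v=np.array([.2474,.9689,0]);m=np.array([.547,-.2743,0])
for a in(-.05,-.022,.05):print(a,proj(c,m+v*a+[0,0,.078]).round(1))
go([.549,-.2665,.058],down(np.arctan2(.9689,.2474)))
E
```

```text
t: 9.7
tool_pos: [0.5477, -0.2655, 0.1973]
orientation: [-3.141, -0.0, 1.322]
wrist_force: [0.5, -0.0, -0.3]
gripper_width: 0.0299
gripper_force: 0.0
-0.05 [320.2 265.8]
-0.022 [320.3 236. ]
0.05 [320.6 149.6]
move [-0.0009  0.0024  0.2323] [ 0.     -0.      0.0004] t 9.75 tcp [ 0.5477 -0.2656  0.1974] [ 3.1416e+00 -1.0000e-04  1.3222e+00]
```

View pics/w5.png

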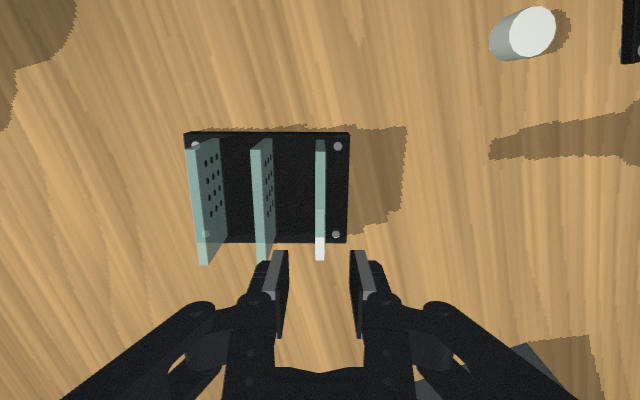

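The slide's top edge runs along column 320, with the white frosted part at rows 237–260. This matches the prediction, so I descend and grip.

```bash
python3 -m handwheel '[[-0.3,-0.001,0.002,0.06,0,0,0],[-0.3,-0.001,0.002,0.11,0,0,0],[-0.3,-0.001,0.002,0.15,0,0,0],[-0.3,-0.001,0.002,0.18,0,0,0],[-0.3,-0.001,0.002,0.205,0,0,0],[-0.3,-0.001,0.002,0.222,0,0,0],[-0.3,-0.001,0.002,0.232,0,0,0],[-0.3,-0.001,0.002,0.232,0,0,0],[-0.3,-0.001,0.002,0.232,0,0,0]]' 60
python3 - <<'E'
from h import *
s=go([.549,-.2665,.058]);print(s["wrist_force"])
E
```

```text
t: 10.65
tool_pos: [0.549, -0.268, 0.0587]
orientation: [3.141, 0.0, 1.32]
wrist_force: [0.2, 0.8, 0.1]
gripper_width: 0.03
gripper_force: 0.0
move [ 0.0024 -0.0006  0.0012] [0. 0. 0.] t 10.65 tcp [ 0.549  -0.268   0.0587] [3.1406e+00 2.0000e-04 1.3204e+00]
[0.18432851 0.81685385 0.11216516]
```

```bash
python3 -m handwheel '[[-0.5,-0.001,0,0,0,0,0],[-0.7,0,0,0,0,0,0],[-0.85,0,0,0,0,0,0],[-1,0,0,0,0,0,0],[-1,0,0,0,0,0,0],[-1,0,0,0,0,0,0],[-1,0,0,0,0,0,0]]' 60
```

```text
t: 11.35
tool_pos: [0.5489, -0.2681, 0.0588]
orientation: [3.14, 0.0, 1.32]
wrist_force: [-0.9, 1.0, 4.8]
gripper_width: 0.0074
gripper_force: 59.0
```

```bash
python3 -m handwheel '[[-1,0,0,-0.005,0,0,0],[-1,0,0,-0.013,0,0,0],[-1,0,0,-0.023,0,0,0],[-1,0,0,-0.035,0,0,0],[-1,0,0,-0.05,0,0,0],[-1,0,0,-0.08,0,0,0],[-1,0,0,-0.12,0,0,0],[-1,0,0,-0.17,0,0,0],[-1,0,0,-0.21,0,0,0],[-1,0,0,-0.23,0,0,0],[-1,0,0,-0.23,0,0,0]]'
python3 - <<'E'
from h import *
S=cam("scene");cv2.imwrite("pics/s6.png",cv2.resize(S[0][180:330,100:320],None,fx=3.4,fy=3.4,interpolation=3))
b=np.radians(11.1);Rb=Ro.from_euler("z",b)
xs=Rb.apply([.7071,0,.7071]);ys=Rb.apply([0,1,0]);zs=Rb.apply([-.7071,0,.7071])
cen=np.array([.5227,.031,.025])+[0,0,.125]+.012*ys
tcp=cen+.0065*ys+.0158*zs
R=Ro.from_matrix(np.c_[ys,np.cross(-zs,ys),-zs])   # tool x=+ys, z=-zs
print("tcp",tcp);s=go(tcp,R);print(s["gripper_width"],s["gripper_force"],s["wrist_force"],s["joint_pos"].round(3))
E
```

```text
t: 12.45
tool_pos: [0.5496, -0.2685, 0.1984]
orientation: [3.138, 0.001, 1.32]
wrist_force: [-0.4, 0.1, -1.1]
gripper_width: 0.007
gripper_force: 58.4
tcp [0.50817517 0.04700302 0.16117218]
move [ 0.4919 -0.1961  0.0587] [-0.2453  0.0557 -0.1339] t 12.5 tcp [ 0.5489 -0.2681  0.1967] [3.1400e+00 4.0000e-04 1.3202e+00]
0.00698793374634761 58.447213768959045 [-0.16128375 -0.47068604 -2.1568644 ] [-0.586  0.398  0.049  1.22   0.     1.236]
```

View pics/s6.png

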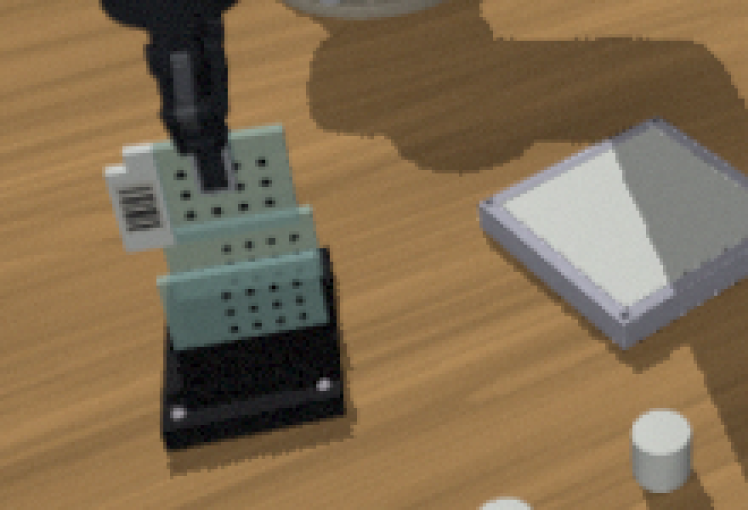

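The slide is out, held by the clear glass with the label uncovered. Next I bring it over the light box.

```bash
python3 -m handwheel '[[-1,0.025,-0.01,0.003,-0.012,0.003,-0.007],[-1,0.074,-0.03,0.009,-0.037,0.008,-0.02],[-1,0.133,-0.053,0.016,-0.066,0.015,-0.036],[-1,0.197,-0.078,0.024,-0.098,0.022,-0.054],[-1,0.256,-0.102,0.031,-0.127,0.029,-0.07],[-1,0.315,-0.125,0.038,-0.157,0.036,-0.086],[-1,0.369,-0.147,0.044,-0.184,0.042,-0.1],[-1,0.413,-0.165,0.05,-0.206,0.047,-0.113],[-1,0.448,-0.178,0.054,-0.223,0.051,-0.122],[-1,0.472,-0.188,0.057,-0.235,0.054,-0.129],[-1,0.487,-0.194,0.059,-0.243,0.055,-0.133],[-1,0.492,-0.196,0.059,-0.245,0.056,-0.134],[-1,0.492,-0.196,0.059,-0.245,0.056,-0.134],[-1,0.492,-0.196,0.059,-0.245,0.056,-0.134],[-1,0.492,-0.196,0.059,-0.245,0.056,-0.134]]'
python3 - <<'E'
from h import *
S=cam("scene");D=cam("side")
A=cv2.resize(S[0][150:320,130:420],(780,457),interpolation=3)
cv2.imwrite("pics/s7.png",A)
b=np.radians(11.1);Rb=Ro.from_euler("z",b)
ys=Rb.apply([0,1,0]);zs=Rb.apply([-.7071,0,.7071]);R=Ro.from_matrix(np.c_[ys,np.cross(-zs,ys),-zs])
s=go([.5082,.047,.1612],R);print(s["gripper_width"],s["gripper_force"],s["wrist_force"],s["joint_pos"].round(3))
E
```

```text
t: 14.0
tool_pos: [0.5132, 0.0461, 0.1666]
orientation: [2.371, -0.005, 1.766]
wrist_force: [1.0, 0.0, -0.0]
gripper_width: 0.0075
gripper_force: 60.4
move [ 0.003  -0.0124  0.001 ] [-0.0046 -0.0014 -0.0007] t 14.1 tcp [0.5134 0.0461 0.1668] [ 2.3708 -0.0046  1.766 ]
0.007408141687081573 60.444021821022034 [ 0.57294047 -0.30882336 -1.39411834] [-0.234 -0.2   -1.028  0.021  0.297  1.257]
```

View pics/s7.png

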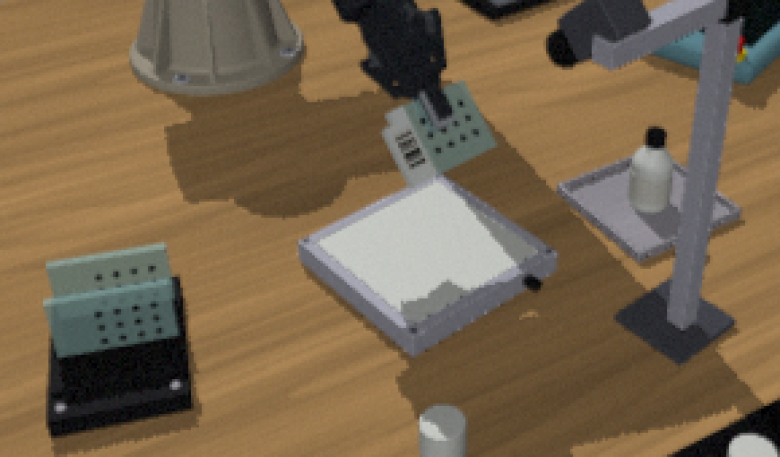

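The label is up and facing the camera, with the notch at upper left and the plain slides undisturbed. However, joint 3 is at its limit, so I shift a little forward and up, along tool +y, to back off it.

```bash
python3 -m handwheel '[[-1,0,0.008,0,0,0,0],[-1,0,0.018,0,0,0,0],[-1,0,0.027,0,0,0,0],[-1,0,0.03,0,0,0,0],[-1,0,0.03,0,0,0,0],[-1,0,0.03,0,0,0,0],[-1,0,0.03,0,0,0,0]]'
cat > chk.py <<'E'
from h import *
b=np.radians(11.1);Rb=Ro.from_euler("z",b)
ys=Rb.apply([0,1,0]);zs=Rb.apply([-.7071,0,.7071]);R=Ro.from_matrix(np.c_[ys,np.cross(-zs,ys),-zs])
s=go([.5082,.047,.1612],R);C=Ro.from_euler("xyz",s["orientation"])
print("slide rel box",Rb.inv().apply(s["tool_pos"]+C.apply([-.0065,0,.0158])-[.5227,.031,.025]).round(4),"normal",Rb.inv().apply(C.apply([0,1,0])).round(3))
print(s["gripper_width"],s["gripper_force"],s["wrist_force"].round(2),s["joint_pos"].round(3),abs(s["qvel"]).max())
E
python3 chk.py
```

```text
t: 14.8
tool_pos: [0.5263, 0.049, 0.18]
orientation: [2.37, -0.004, 1.767]
wrist_force: [-0.9, 0.1, -1.5]
gripper_width: 0.0075
gripper_force: 60.4
move [ 0.0025 -0.0436  0.0013] [-0.0043 -0.0015 -0.0004] t 14.8 tcp [0.5263 0.049  0.18  ] [ 2.3696 -0.0042  1.7669]
slide rel box [0.0181 0.0106 0.1436] normal [ 0.717 -0.001  0.698]
0.007476495873821929 60.443875193595886 [-0.88  0.09 -1.5 ] [-0.216 -0.194 -0.985  0.053  0.286  1.27 ] 0.0029937624319278495
```

```bash
python3 -m handwheel '[[-1,0,-0.004,-0.004,0,0,0],[-1,0,-0.007,-0.007,-0.003,-0.001,0],[-1,0,-0.007,-0.007,-0.004,-0.001,0],[-1,0,-0.007,-0.007,-0.004,-0.001,0],[-1,0,-0.007,-0.007,-0.004,-0.001,0],[-1,0,-0.007,-0.007,-0.004,-0.001,0],[-1,0,-0.007,-0.007,-0.004,-0.001,0],[-1,0,-0.007,-0.007,-0.004,-0.001,0]]'; python3 chk.py
python3 - <<'E'
from h import *
S=cam("scene");D=cam("side")
A=cv2.resize(S[0][160:250,230:390],(800,450),interpolation=3)[:330]
B=cv2.resize(D[0][120:280,250:470],(371,270),interpolation=3)
o=np.zeros((600,800,3),np.uint8);o[:330]=A;o[330:,:371]=B
cv2.imwrite("pics/s8.png",o)
E
```

```text
t: 15.6
tool_pos: [0.5209, 0.0478, 0.1805]
orientation: [2.356, -0.002, 1.765]
wrist_force: [0.1, 0.6, -0.5]
gripper_width: 0.0071
gripper_force: 60.4
move [ 0.0028 -0.0376  0.0078] [-0.0001 -0.0004 -0.0003] t 15.6 tcp [0.5209 0.0478 0.1805] [ 2.3564e+00 -1.6000e-03  1.7647e+00]
slide rel box [0.0127 0.0103 0.1443] normal [ 0.707 -0.001  0.707]
0.007109599577585996 60.43920814990997 [ 0.11  0.56 -0.48] [-0.224 -0.211 -1.006  0.036  0.292  1.267] 0.0018101316131914915
```

View pics/s8.png

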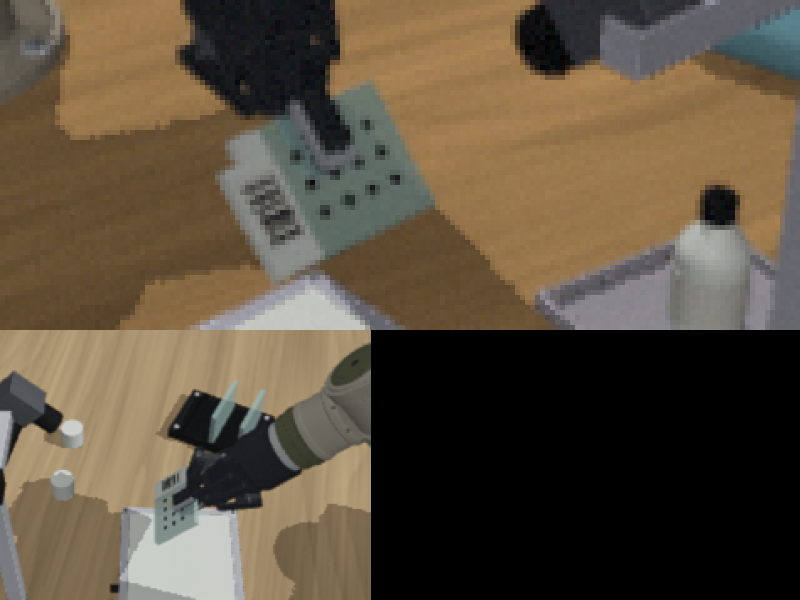

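The label is uncovered and faces the camera, and the bottle and plain slides are in place. One quick check that the slide hasn't slipped in the grip, then I hand in.

Run:
```python
from h import *
S=cam("scene");s=r.read_state();C=Ro.from_euler("xyz",s["orientation"])
cen=s["tool_pos"]+C.apply([-.0065,0,.0158])
for y,z,px in((.05,-.035,(316.6,201.4)),(.05,.035,(305,176.6)),(-.05,-.035,(284.4,216))):
    print(proj(S,cen+C.apply([y,.004,-z])).round(1),px)
```

```text
[316.9 199.5] (316.6, 201.4)
[303.8 174.6] (305, 176.6)
[285.6 214.8] (284.4, 216)
```

The corners agree to within about 2 px, so there has been no slip.

```bash
python3 -c "
from cell import r
print(r.hand_in())"
```

```text
the job is handed in; nothing more can be done
None
```

The job is handed in, with no verdict returned: the bottle stands on the tray, and the robot is holding the labelled slide about 145 mm above the light box, within about 16 mm of its middle, label up at 45° to the camera with the notch at upper left.

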